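Load and lock the air-clamped dowelling jig

TASK

Load the loose dark wooden rail into the dowelling jig: lay it flat on the two rests, between the clamp pad and the locating blocks, with its end butted up against the drill-guide block. Then clamp it with the valve lever: lift the red lock collar, throw the lever all the way over to the far (green) side and let the collar drop home so that the lever is locked there and the pad holds the rail against both locating blocks. Let go, and leave the glue bottle, jar, ear muffs and mallet where they are.

Things in the scene. Friction and masses are not known exactly. Their poses are not given: they have to be found in the camera images.
- jig: Air-clamped dowelling jig bolted to the bench: aluminium plate 240 x 380 x 12 mm carrying all the parts below. Origin on its underside (bench level), 10 mm beyond its centre: plate x -130 to 110, y -190 to 190; +x points away from the robot, +y along the plate towards the lever valve, +z up; jig numbers below are mm along these axes. A filter-regulator, 40 wide and 100 tall, stands at x = 80, y = 160.
- seat (a point): Where the rail's centre must be once clamped (jig x 53, y -50, z 38), rail along jig y. Two rests, bars along x and 20 wide, carry it at y = -130 and +30, tops at z = 22. Between pad and locating blocks it has 18 of play in x (centre 35 to 53); the pad takes it up. From y = -70 to +15 only the bare plate (top z 12) lies beside the rail: room for fingers, best at y = -35.
- locators (a point): Midway between the two steel locating blocks, on the plane x = 75 of their faces (they look to jig -x). The blocks stand at y = -130 and y = +30, each 20 wide, 25 deep, top at z = 52. The clamp pad pushes the rail towards +x against them.
- guide_face (a point): Point on the inner face (y = -150, looks to jig +y) of the grey drill-guide block, level with the rail's centre: the rail's end butts here. Block 85 wide (x 7 to 93), 30 thick, top at z = 68. Axes as the jig's.
- pad: Black rubber clamp pad, 26 mm across, on the ram at jig y = -95, z = 38; its face is 12 mm ahead (+x) of this origin, at x = 13 when retracted. Sprung: presses a loaded rail with about 10 N once the lever is fully over. Behind it the air cylinder fills x -115 to -15, y -118 to -72, z up to 61.
- rail_mid (a point): Centre of the loose rail: dark wood, 200 mm long (its own y), 44 mm wide (its own x), 32 mm thick (z), 0.12 to 0.25 kg, both ends alike. It starts lying flat on the bench, centre 16 mm above it.
- rail: The same rail; origin at the centre of its underside, axes as for its centre.
- pivot (a point): Centre of the valve lever's pivot (jig x -20, y 140, z 62); the axis is parallel to jig y. Two notched steel cheeks beside the lever (y 123 to 157) reach 60 mm up from the pivot. Valve body below: 100 x 52 mm. Red dots on the cheeks mark the open notch, green dots the clamped one.
- collar_mid (a point): Middle of the red lock collar, a ribbed cylinder 36 mm in diameter and 24 mm high round the lever, 88 mm from the pivot when down, 98 mm fully up; its z axis points up along the lever. Above it: 11 mm of bare rod, then a black mushroom knob 30 mm in diameter, top 129 mm from the pivot. A cross-pin at the collar's foot sits in notches of the cheeks.
- collar (a joint): Lift of the collar along the lever in m: 0 = down, pin in a notch; 0.010 = fully up. A spring pushes it down (4 N when down, 6 N at the top). Lifted by at least 7 mm it frees the lever; let go over a notch it drops home by itself.
- lever (a joint): Angle of the lever in rad about jig +y: 0 = open, leaning 0.35 towards the robot (jig -x) from upright; 0.70 = clamped, leaning 0.35 away (jig +x). Stops at -0.02 and 0.72; notches at 0 and 0.70 with 0.03 of play. Takes 5 to 10 N at the collar; stays where it is left. It drives the ram, 27 mm of stroke towards +x in proportion.
- glue: Yellow glue bottle with an orange cap, 62 mm diameter, 165 mm tall, standing; origin at the centre of its underside. Leave alone.
- jar: Jar of wooden dowels with a steel cap, 76 mm diameter, 95 mm tall, standing; origin at the centre of its underside. Leave alone.
- earmuffs: Red ear muffs lying on the bench: two cups 80 x 26 x 62 mm at y = -66 and +66 mm and a black headband reaching to x = +125 mm; origin at bench level midway between the cups. Leave alone.
- mallet: Wooden joiner's mallet lying on the bench along its own x: handle from x = -150 to 75 mm, head 62 x 110 x 58 mm at x = +105 mm; origin at bench level. Leave alone.
Not all that is in view belongs to the job. There is more than one size of the rail; the job needs the middle-sized.

How it is judged:
On the way, in this order (a step that is already met when the one before it is completed fails the run):
1. the rail lies flat on both rests between pad and locating blocks, its end within 3 mm of the drill-guide block, while the lever is still open (y of rail_mid in the frame of jig between -0.053 and -0.047 m and z of rail_mid in the frame of jig between 0.035 and 0.041 m and x of rail_mid in the frame of jig between 0.03 and 0.058 m and angle between the y axis of rail_mid and the y axis of jig, either way round below 0.15 rad and value of joint lever below 0.1 rad), for 0.2 s.
2. the lock collar is lifted clear of its notch with the lever still open (value of joint collar above 0.006 m and value of joint lever below 0.15 rad), for 0.05 s.
At the end, for the whole second after the job is handed in: Lever past 0.65 rad with its collar down in the notch (lift under 2 mm); pad pressing the rail with over 5 N; rail at rest, flat on the rests (3 mm), against both locating blocks (3 mm, 0.03 rad), its end within 3 mm of the drill-guide block; bystanders moved under 30 mm (value of joint lever above 0.65 rad and value of joint collar below 0.002 m and contact force between pad and rail above 5 N and y of rail_mid in the frame of jig between -0.053 and -0.047 m and z of rail_mid in the frame of jig between 0.035 and 0.041 m and x of rail_mid in the frame of jig between 0.05 and 0.056 m and angle between the y axis of rail_mid and the y axis of jig, either way round below 0.03 rad and linear speed of rail below 0.02 m/s); the robot touches nothing.
It fails at once if a bystander (glue bottle, jar, ear muffs or mallet) is moved by more than 30 mm (distance of any of glue, jar, earmuffs, mallet from where it was at the start of the episode above 0.03 m).
It also fails if it takes over 48 s, if anything falls off the work surface, if the arm or the gripper's body presses on something with over 40 N, if the wrist force passes 120 N, or if a joint passes its speed limit or range.

ROBOT

A 6-joint arm with a two-finger parallel gripper is mounted at the origin on the work surface. World frame = base frame: x ahead of the robot, y to its left, z up, the work surface at z = 0. Lengths are in m, angles in rad, forces in N, time in s.
With the tool pointing down it reaches from about 0.275 to 0.75 m from the base axis. Payload 10.2 kg.
Tool frame: the origin (TCP) lies at the very end of the fingers, on their centre line; the grasp point (between the pads) lies 19 mm behind it; z points along the fingers, y is the direction in which the jaws open and shut (so a half turn about z gives the same grasp; the last joint's range is limited). The gripper opens to 88 mm and grips with 3 to 60 N. Pads are 18 mm wide; open, the fingers measure 123 mm over their backs; the gripper's body (75 mm by 187 mm) begins 45 mm behind the grasp point.
Start: joints at [0.895, 0.313, 1.498, -0, 1.331, -0.223], TCP at [0.23, 0.472, 0.239] pointing down, gripper open.
Joint ranges: [-2.94, 2.94], [-0.97, 2.17], [0.19, 2.56], [-1.23, 4.37], [0.02, 3.11], [-2.88, 2.88]. Speed limits (rad/s): [2.39, 2.39, 3.01, 3.14, 3.14, 3.14].

INTERFACE

Orientations are given as a 3x3 rotation matrix whose columns are the frame's x, y, z axes.
In Python, from rig import arm gives the robot as it stands. The module is installed in compiled form; this text tells all that it offers.
- The arm moves only by the tool move_arm, never from a script. Its argument "steps" is a list of rows, each an object with "fingers": the closure in counts, from 0 (fully open) to 255 (shut); "travel": the shift along the tool's x, y, z in cm, a list of three; "roll": the turn about the tool's z in degrees. In form: [{"fingers": fingers, "travel": [tx, ty, tz], "roll": roll}, ...]. A call has 1 to 20 rows; each row is the pose to reach, as a shift and turn from the pose measured when the call began, along the tool's axes at that moment; what a row does not reach only later rows make up. A row lasts 1/10 s, in which the tool goes at most 50 mm and 8.59 degrees, less where a joint would pass 70% of its speed; a pose out of reach is approached as far as the arm can. A call with a gripper value outside its range is refused whole. The fingers move at their own pace and stop on an object; the grip force is fixed at half the most. Time passes only in rows, so rows that repeat a pose let the fingers close. It gives the time, the measured TCP pose, the force and the opening at its end, in the units of the state.
- arm.get_state(): the state, without advancing time (a new reading comes with each control period).
- arm.grab_frame(name): name is "scene" or "top"; returns a dict with "frame" (420x560x3 uint8, red, green, blue), "camera_matrix" (3x3 intrinsics, pixels), "rvec" (rotation vector, rad) and "tvec" (3), from world to camera coordinates, as OpenCV has them. Camera axes: x right, y down, z forward; pixel columns grow to the right and rows downward; lengths in m; the calibration is good to about 2 mm. A picture is of the moment at which its call begins. There is no depth.
- arm.finish_job(): hands the job in, once; it reports no verdict.
The state is a dict: "clock": time; "q": joint angles; "qd": joint speeds; "tau": joint torques, N m; "position": TCP position; "orientation": TCP orientation; "ft_force": force on the tool from outside, world axes, zero at the start; "moment": the same for the moment, N m; "finger_gap": finger opening in m.
Only numpy, scipy, OpenCV 4.12 (cv2) and the standard library are available. Lean on these libraries where they do the work, as an engineer would, in place of code of your own. Each camera call takes 0.05 s, during which the arm holds its last target. There are 200 camera calls.

## Working session

There is one attempt and no reset: what is moved stays moved. The work goes in short steps, Python scripts to look and compute and a tool call to move; the robot and the scene stay as the last step left them, time stands still between calls to the robot, and variables do not carry over. Pictures are saved under pics/ and viewed, about 8 in all and at most 12, crops included, and the job is handed in when it is done.

Besides the shell and the picture viewer there is one more tool, called after ">>>" in YAML: its name, and indented under it one key for each argument. move_arm: Moves the arm, as the interface text tells. Its arguments: {"type":"object","properties":{"steps":{"type":"array"}},"required":["steps"]}

```bash
mkdir -p pics; cat > h.py <<'E'
import numpy as np, cv2
from rig import arm
def grab(n,save=None):
    f=arm.grab_frame(n); im=cv2.cvtColor(f["frame"],cv2.COLOR_RGB2BGR)
    if save: cv2.imwrite(f"pics/{save}.png",im)
    K=np.array(f["camera_matrix"],float);R=cv2.Rodrigues(np.array(f["rvec"],float))[0];t=np.array(f["tvec"],float).ravel()
    np.savez(f"{n}.npz",K=K,R=R,t=t); return im
def cam(n): d=np.load(f"{n}.npz"); return d["K"],d["R"],d["t"]
def ray(n,u,v,z):
    K,R,t=cam(n); d=R.T@np.linalg.solve(K,[u,v,1.]); c=-R.T@t
    return c+d*(z-c[2])/d[2]
def proj(n,P):
    K,R,t=cam(n); p=K@(R@np.array(P,float)+t); return p[:2]/p[2]
def tri(u1,u2):
    A=[];b=[]
    for n,uv in(("scene",u1),("top",u2)):
        K,R,t=cam(n); d=R.T@np.linalg.solve(K,[*uv,1.]); d/=np.linalg.norm(d); c=-R.T@t
        M=np.eye(3)-np.outer(d,d); A.append(M); b.append(M@c)
    return np.linalg.lstsq(np.vstack(A),np.hstack(b),rcond=None)[0]
E
python3 - <<'E'
from h import *
a=grab("scene","s0");b=grab("top","t0")
s=arm.get_state();print(s["clock"],s["position"],s["orientation"],s["finger_gap"],s["ft_force"])
for n in("scene","top"):
    K,R,t=cam(n);print(n,-R.T@t,K[0,0])
E
```

```text
0.1 [0.22957187 0.47193612 0.23823016] [[-8.99223044e-01  4.37489904e-01 -7.08185995e-04]
 [ 4.37490396e-01  8.99222686e-01 -8.44925055e-04]
 [ 2.67170732e-04 -1.06960065e-03 -9.99999392e-01]] 0.08805731404167211 [ 0.22527412 -0.3916248   0.02658355]
scene [1.19817714 0.6320753  1.27844796] 463.9977769496612
top [ 0.21949292 -0.05442099  1.92958875] 519.0422987092365
```

View pics/s0.png

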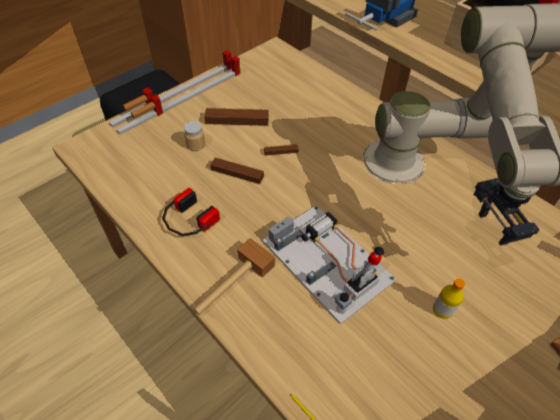

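View pics/t0.png

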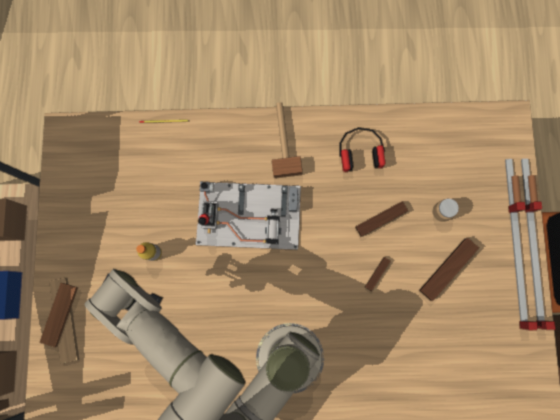

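Scene view: the jig is at about (330,262) with the lever at (375,260). In the top view the jig is at (248,215). Candidates for the rail (top pixels): A (383,219), B (378,274) small, C (449,269) large, plus a dark stack at left (58,314). By description A is the middle one; I'll measure all of them and check with a close crop.

```bash
python3 - <<'E'
from h import *
im=cv2.imread("pics/t0.png");s=cv2.imread("pics/s0.png")
hsv=cv2.cvtColor(im,cv2.COLOR_BGR2HSV)
for p in [(383,219),(378,274),(449,269)]: print(p,im[p[1],p[0]],hsv[p[1],p[0]])
print("bench",im[250,330],hsv[250,330], "plate",hsv[190,260],hsv[240,210])
g=cv2.cvtColor(im,cv2.COLOR_BGR2GRAY)
m=((g<75)&(hsv[...,1]>90)).astype(np.uint8)
# only right region
roi=np.zeros_like(m);roi[190:310,340:490]=1;m&=roi
cs,_=cv2.findContours(m,cv2.RETR_EXTERNAL,cv2.CHAIN_APPROX_NONE)
for c in cs:
    if cv2.contourArea(c)<150: continue
    r=cv2.minAreaRect(c);b=cv2.boxPoints(r)
    P=np.array([ray("top",*q,0.032)[:2] for q in b]);e=[np.linalg.norm(P[i]-P[i-1]) for i in range(4)]
    i=np.argmax(e);d=P[i]-P[i-1]
    print(r,"c",ray("top",*r[0],.032),"edges",np.round(e,3),"dir",np.degrees(np.arctan2(d[1],d[0])))
# plate: low-sat
m=((hsv[...,1]<60)&(g>110)).astype(np.uint8);roi[:]=0;roi[170:260,185:310]=1;m&=roi
pts=cv2.findNonZero(cv2.morphologyEx(m,cv2.MORPH_OPEN,np.ones((3,3))))
r=cv2.minAreaRect(pts);b=cv2.boxPoints(r);print(r)
P=np.array([ray("top",*q,.012)[:2] for q in b]);print(P,[np.linalg.norm(P[i]-P[i-1]) for i in range(4)],P.mean(0))
A=cv2.resize(im[175:260,185:310],None,fx=6,fy=6,interpolation=cv2.INTER_CUBIC)[:, :750]
B=cv2.resize(im[190:310,340:490],None,fx=4,fy=4,interpolation=cv2.INTER_CUBIC)
C=cv2.resize(s[200:325,255:405],None,fx=5,fy=5,interpolation=cv2.INTER_CUBIC)
cv2.imwrite("pics/jt.png",A);cv2.imwrite("pics/rails.png",B);cv2.imwrite("pics/js.png",C[:600,:800])
E
```

```text
(383, 219) [39 54 81] [ 11 132  81]
(378, 274) [40 54 82] [ 10 131  82]
(449, 269) [44 60 91] [ 10 132  91]
bench [118 162 198] [ 17 103 198] plate [ 16  15 191] [ 18  15 169]
((377.26214599609375, 274.0278015136719), (7.748895645141602, 35.813377380371094), 32.61924362182617) c [ 0.29134315 -0.32507383  0.032     ] edges [0.027 0.13  0.028 0.13 ] dir -35.00778354846606
((448.96307373046875, 268.9085693359375), (17.55502700805664, 71.19049072265625), 41.423667907714844) c [ 0.30427092 -0.58405041  0.032     ] edges [0.061 0.263 0.062 0.262] dir -44.16613755295748
((381.6238708496094, 219.08718872070312), (11.446125030517578, 53.57328414916992), 61.69924545288086) c [ 0.49143585 -0.35083061  0.032     ] edges [0.042 0.2   0.042 0.199] dir -63.004346556748295
((248.044921875, 215.1514892578125), (102.64300537109375, 63.59801483154297), 1.9091522693634033)
[[ 0.41214266  0.33907519]
 [ 0.65366181  0.33407058]
 [ 0.63093306 -0.05482709]
 [ 0.39112296 -0.04153725]] [np.float64(0.38119241196061654), np.float64(0.24157099903231868), np.float64(0.38956128652913247), np.float64(0.24017807488853404)] [0.52196512 0.14419536]
```

View pics/jt.png

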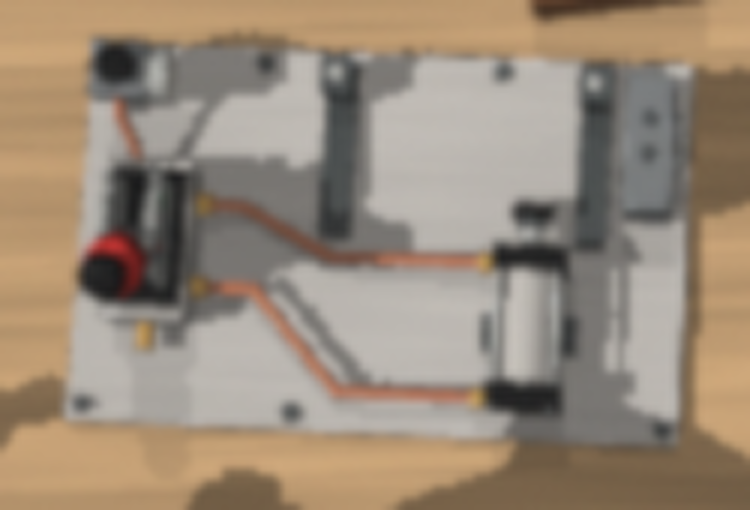

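View pics/rails.png

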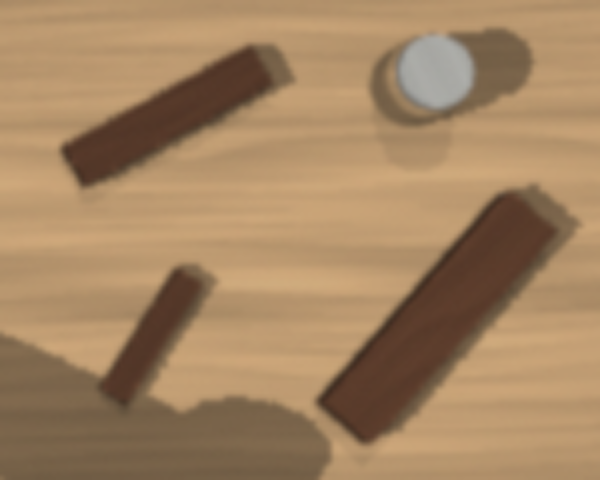

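View pics/js.png

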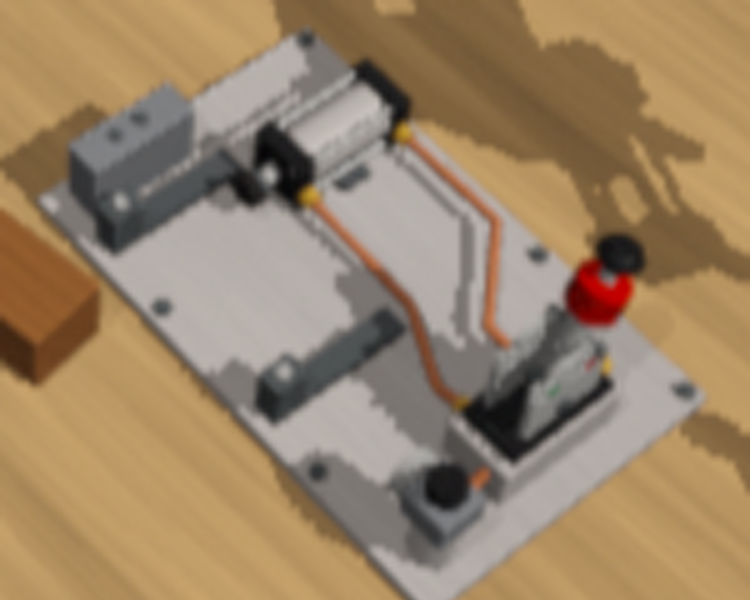

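Rails crop: A's top face runs (62,150)–(270,80), measured as 200×42 mm, so it is the 200×44 rail. B is 130 mm and C is 262 mm. Jig crops: the plate, the drill guide at (650,140), the rests at (337,145) and (593,160), and the lever leaning to the robot side (open) at (115,265). Next I'll refine the jig pose.

```bash
cat > jig.py <<'E'
from h import *
def pose(): 
    d=np.load("jig.npz"); return d["o"],float(d["th"])
def j2w(p):
    o,th=pose();c,s=np.cos(th),np.sin(th);p=np.array(p,float)/1000
    return np.array([o[0]+c*p[0]-s*p[1],o[1]+s*p[0]+c*p[1],p[2]])
def w2j(P):
    o,th=pose();c,s=np.cos(th),np.sin(th);d=P[:2]-o
    return np.array([c*d[0]+s*d[1],-s*d[0]+c*d[1],P[2]])*1000
E
python3 - <<'E'
from jig import *
from scipy.optimize import least_squares
obs=[]
for n,f,roi in(("top","t0",(165,265,185,315)),("scene","s0",(200,325,255,405))):
    hsv=cv2.cvtColor(cv2.imread(f"pics/{f}.png"),cv2.COLOR_BGR2HSV)
    m=np.zeros(hsv.shape[:2],np.uint8);y0,y1,x0,x1=roi
    sub=cv2.resize(hsv[y0:y1,x0:x1,1],None,fx=4,fy=4,interpolation=cv2.INTER_LINEAR)
    b=(sub<60).astype(np.uint8)
    c=max(cv2.findContours(b,cv2.RETR_EXTERNAL,cv2.CHAIN_APPROX_NONE)[0],key=cv2.contourArea)[:,0]
    uv=(c+.5)/4-.5+[x0,y0]
    obs.append((n,np.array([ray(n,*q,.012)[:2] for q in uv])))
def loc(p,W):
    c,s=np.cos(p[2]),np.sin(p[2]);d=W-p[:2]
    return np.c_[c*d[:,0]+s*d[:,1],-s*d[:,0]+c*d[:,1]]
def fit(sets,p,tols=(.012,.006,.004)):
    for tol in tols:
        def sel(W):
            L=loc(p,W);out=[]
            for ax,v in((0,-.13),(0,.11),(1,-.19),(1,.19)):
                o=L[:,1-ax]; lo,hi=((-.17,.17) if ax==0 else(-.115,.095))
                k=(abs(L[:,ax]-v)<tol)&(o>lo)&(o<hi)
                if (ax,v)==(0,.11): k&=(L[:,1]<.12)
                if (ax,v)==(1,.19): k&=(L[:,0]<.04)
                out.append((ax,v,W[k]))
            return out
        S=[x for W in sets for x in sel(W)]
        r=least_squares(lambda q:np.concatenate([loc(q,W)[:,ax]-v for ax,v,W in S if len(W)]),p,loss="soft_l1",f_scale=.001)
        p=r.x
    for ax,v,W in S: print("  ",ax,v,len(W),(np.round(1000*(loc(p,W)[:,ax]-v).mean(),1) if len(W) else None))
    return p
p0=np.array([.512,.144,-.045])
for nm,s in(("top",[obs[0][1]]),("scene",[obs[1][1]]),("both",[obs[0][1],obs[1][1]])):
    p=fit(s,p0);print(nm,p)
np.savez("jig.npz",o=p[:2],th=p[2])
# check collar red, both views
cs=[]
for n,f,roi in(("scene","s0",(240,280,360,395)),("top","t0",(205,235,190,215))):
    hsv=cv2.cvtColor(cv2.imread(f"pics/{f}.png"),cv2.COLOR_BGR2HSV);y0,y1,x0,x1=roi
    m=((hsv[...,1]>170)&((hsv[...,0]<8)|(hsv[...,0]>172))).astype(np.uint8);k=np.zeros_like(m);k[y0:y1,x0:x1]=1
    q=cv2.findNonZero(m&k)[:,0].mean(0);cs.append(q)
P=tri(*cs);print("collar px",cs,P,w2j(P),"expected",[-20-88*np.sin(.35),140,62+88*np.cos(.35)])
E=j2w([-20-88*np.sin(.35),140,62+88*np.cos(.35)]);print(proj("scene",E),proj("top",E))
for q in([7,-150,68],[93,-150,68],[7,-180,68],[93,-180,68]):
  print(q,(proj("top",j2w(q))-[185,175])*6+3,(proj("scene",j2w(q))-[255,200])*5+2.5)
print("seat",j2w([53,-50,38]))
E
```

```text
Traceback (most recent call last):
ValueError: need at least one array to concatenate
```

```bash
cat > fit.py <<'E'
from jig import *
from scipy.optimize import least_squares
obs=[]
for n,f,roi in(("top","t0",(165,265,185,315)),("scene","s0",(200,325,255,405))):
    hsv=cv2.cvtColor(cv2.imread(f"pics/{f}.png"),cv2.COLOR_BGR2HSV);y0,y1,x0,x1=roi
    sub=cv2.resize(hsv[y0:y1,x0:x1,1],None,fx=4,fy=4,interpolation=cv2.INTER_LINEAR)
    b=(sub<60).astype(np.uint8)
    c=max(cv2.findContours(b,cv2.RETR_EXTERNAL,cv2.CHAIN_APPROX_NONE)[0],key=cv2.contourArea)[:,0]
    uv=(c+.5)/4-.5+[x0,y0]
    obs.append(np.array([ray(n,*q,.012)[:2] for q in uv]))
def loc(p,W):
    c,s=np.cos(p[2]),np.sin(p[2]);d=W-p[:2]
    return np.c_[c*d[:,0]+s*d[:,1],-s*d[:,0]+c*d[:,1]]
def fit(sets,p):
    for tol in(.015,.008,.005):
        S=[]
        for W in sets:
            L=loc(p,W)
            for ax,v in((0,-.13),(0,.11),(1,-.19),(1,.19)):
                lo,hi=((-.17,.17) if ax==0 else(-.115,.095));o=L[:,1-ax]
                k=(abs(L[:,ax]-v)<tol)&(o>lo)&(o<hi)
                if (ax,v)==(0,.11): k&=(L[:,1]<.12)
                if (ax,v)==(1,.19): k&=(L[:,0]<.04)
                if k.any(): S.append((ax,v,W[k]))
        p=least_squares(lambda q:np.concatenate([loc(q,W)[:,ax]-v for ax,v,W in S]),p,loss="soft_l1",f_scale=.001).x
    print([(ax,v,len(W),round(1000*(loc(p,W)[:,ax]-v).mean(),1)) for ax,v,W in S]);return p
p0=np.array([.532,.144,-.05])
for nm,s in(("top",obs[:1]),("scene",obs[1:]),("both",obs)):
    p=fit(s,p0);print(nm,p)
np.savez("jig.npz",o=p[:2],th=p[2])
cs=[]
for n,f,roi in(("scene","s0",(240,280,360,395)),("top","t0",(205,235,190,215))):
    hsv=cv2.cvtColor(cv2.imread(f"pics/{f}.png"),cv2.COLOR_BGR2HSV);y0,y1,x0,x1=roi
    m=((hsv[...,1]>170)&((hsv[...,0]<8)|(hsv[...,0]>172))).astype(np.uint8);k=np.zeros_like(m);k[y0:y1,x0:x1]=1
    cs.append(cv2.findNonZero(m&k)[:,0].mean(0))
P=tri(*cs);print("collar px",cs,P,w2j(P),"expected",[-20-88*np.sin(.35),140,62+88*np.cos(.35)])
E=j2w([-20-88*np.sin(.35),140,62+88*np.cos(.35)]);print(proj("scene",E),proj("top",E))
for q in([7,-150,68],[93,-150,68],[7,-180,68],[93,-180,68]):
  print(q,(proj("top",j2w(q))-[185,175])*6+3,(proj("scene",j2w(q))-[255,200])*5+2.5)
print("seat",j2w([53,-50,38]))
E
python3 fit.py
```

```text
[(0, -0.13, 366, np.float64(-0.1)), (0, 0.11, 306, np.float64(0.1)), (1, -0.19, 222, np.float64(-0.1)), (1, 0.19, 157, np.float64(-0.2))]
top [ 0.53167189  0.14192173 -0.06641656]
[(0, -0.13, 308, np.float64(0.3)), (0, 0.11, 260, np.float64(0.2)), (1, -0.19, 101, np.float64(-1.0)), (1, 0.19, 143, np.float64(0.5))]
scene [ 0.52976679  0.1442241  -0.065289  ]
[(0, -0.13, 366, np.float64(0.6)), (0, 0.11, 306, np.float64(0.7)), (1, -0.19, 222, np.float64(-0.8)), (1, 0.19, 153, np.float64(-0.7)), (0, -0.13, 311, np.float64(-1.0)), (0, 0.11, 259, np.float64(-1.2)), (1, -0.19, 107, np.float64(0.3)), (1, 0.19, 143, np.float64(1.9))]
both [ 0.53107545  0.1426581  -0.06647495]
collar px [array([374.13761468, 258.44036697]), array([204.88461538, 217.07692308])] [0.49330685 0.28422599 0.1490485 ] [-47.08896924 138.74640816 149.04850386] expected [np.float64(-50.17500705607972), 140, np.float64(144.66479873056934)]
[373.25585287 258.68261713] [203.50384667 218.86135165]
[7, -150, 68] [620.6940596 211.913017 ] [192.89779409 111.31916427]
[93, -150, 68] [627.43465399  73.12490474] [ 89.89042454 177.02607151]
[7, -180, 68] [670.1426477  214.02007676] [163.94025826  82.98147168]
[93, -180, 68] [676.49687256  75.15497643] [ 61.28561505 147.42282555]
seat [0.58063709 0.08924795 0.038     ]
```

```bash
cat > go.py <<'E'
from jig import *
def plan(P,yaw=None):
    "P target TCP (m), yaw = world angle of tool y, deg"
    s=arm.get_state();R=np.array(s["orientation"]);d=np.array(P)-s["position"]
    cur=np.degrees(np.arctan2(R[1,1],R[0,1]));roll=0 if yaw is None else (cur-yaw+90)%180-90
    print("t",round(s["clock"],2),"pos",np.round(s["position"],4),"yaw",round(cur,2),"gap",round(s["finger_gap"],4),"F",np.round(s["ft_force"],1),"q6",round(s["q"][5],2))
    print("travel cm",np.round(R.T@d*100,2),"roll",round(roll,2),"tilt",np.round(R[:2,2],4))
E
python3 -c "
from go import *
plan([.4846,-.3374,.14],27)"
```

```text
t 0.1 pos [0.2296 0.4719 0.2382] yaw 64.06 gap 0.0881 F [ 0.2 -0.4  0. ] q6 -0.22
travel cm [-58.34 -61.61   9.87] roll 37.06 tilt [-0.0007 -0.0008]
```

>>> move_arm:
  steps:
    - {"fingers":0,"travel":[-29,-30,0],"roll":18}
    - {"fingers":0,"travel":[-29,-30,0],"roll":18}
    - {"fingers":0,"travel":[-29,-30,0],"roll":18}
    - {"fingers":0,"travel":[-29,-30,0],"roll":18}
    - {"fingers":0,"travel":[-29,-30,0],"roll":18}
    - {"fingers":0,"travel":[-29,-30,0],"roll":18}
    - {"fingers":0,"travel":[-29,-30,0],"roll":18}
    - {"fingers":0,"travel":[-29,-30,0],"roll":18}
    - {"fingers":0,"travel":[-29,-30,0],"roll":18}
    - {"fingers":0,"travel":[-58.3,-61.6,9.9],"roll":37}
    - {"fingers":0,"travel":[-58.3,-61.6,9.9],"roll":37}
    - {"fingers":0,"travel":[-58.3,-61.6,9.9],"roll":37}
    - {"fingers":0,"travel":[-58.3,-61.6,9.9],"roll":37}
    - {"fingers":0,"travel":[-58.3,-61.6,9.9],"roll":37}
    - {"fingers":0,"travel":[-58.3,-61.6,9.9],"roll":37}
    - {"fingers":0,"travel":[-58.3,-61.6,9.9],"roll":37}
    - {"fingers":0,"travel":[-58.3,-61.6,9.9],"roll":37}
    - {"fingers":0,"travel":[-58.3,-61.6,9.9],"roll":37}
    - {"fingers":0,"travel":[-58.3,-61.6,9.9],"roll":37}
    - {"fingers":0,"travel":[-58.3,-61.6,9.9],"roll":37}

```text
clock: 2.1
position: [0.4839, -0.3371, 0.1389]
orientation: [[-0.454, 0.891, -0.002], [0.891, 0.454, 0.001], [0.001, -0.001, -1.0]]
ft_force: [-0.4, -0.0, 0.3]
finger_gap: 0.0884
```

```bash
python3 -c "
from go import *
plan([.4846,-.3374,.006],27)
s=grab('scene');cv2.imwrite('pics/r1.png',cv2.resize(s[90:210,180:340],None,fx=4,fy=4,interpolation=cv2.INTER_CUBIC))"
```

```text
t 2.1 pos [ 0.4839 -0.3371  0.1389] yaw 27.01 gap 0.0884 F [-0.4 -0.   0.3] q6 -1.28
travel cm [-0.08  0.07 13.29] roll 0.01 tilt [-0.0019  0.0006]
```

View pics/r1.png

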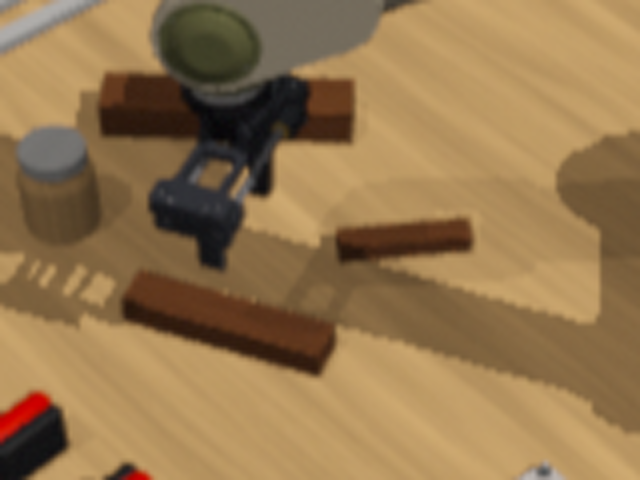

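The rail is at (230,320) in the crop with the gripper hovering over it; the way down is clear.

>>> move_arm:
  steps:
    - {"fingers":0,"travel":[-0.1,0.1,5],"roll":0}
    - {"fingers":0,"travel":[-0.1,0.1,9],"roll":0}
    - {"fingers":0,"travel":[-0.1,0.1,12],"roll":0}
    - {"fingers":0,"travel":[-0.1,0.1,13.3],"roll":0}
    - {"fingers":0,"travel":[-0.1,0.1,13.3],"roll":0}
    - {"fingers":255,"travel":[-0.1,0.1,13.3],"roll":0}
    - {"fingers":255,"travel":[-0.1,0.1,13.3],"roll":0}
    - {"fingers":255,"travel":[-0.1,0.1,13.3],"roll":0}
    - {"fingers":255,"travel":[-0.1,0.1,13.3],"roll":0}
    - {"fingers":255,"travel":[-0.1,0.1,13.3],"roll":0}
    - {"fingers":255,"travel":[-0.1,0.1,13.3],"roll":0}

```text
clock: 3.25
position: [0.4854, -0.3369, 0.0068]
orientation: [[-0.455, 0.891, -0.001], [0.891, 0.455, -0.0], [0.0, -0.001, -1.0]]
ft_force: [-0.7, 0.1, 1.8]
finger_gap: 0.0442
```

```bash
python3 -c "
from go import *
plan([.4846,-.3374,.006],27)"
```

```text
t 3.25 pos [ 0.4854 -0.3369  0.0068] yaw 27.06 gap 0.0442 F [-0.7  0.1  1.8] q6 -1.28
travel cm [-0.01 -0.09  0.08] roll 0.06 tilt [-0.0009 -0.0002]
```

Grip gap is 44.2 mm, so it is the right rail. Next I'll plan the carry to above the seat, with an 8 mm gap to the guide.

```bash
python3 -c "
from go import *
p=j2w([44,-27,140]);print(p);plan(p,np.degrees(pose()[1]))"
```

```text
[0.57318477 0.11279499 0.14      ]
t 3.25 pos [ 0.4854 -0.3369  0.0068] yaw 27.06 gap 0.0442 F [-0.7  0.1  1.8] q6 -1.28
travel cm [ 36.05  28.27 -13.34] roll 30.87 tilt [-0.0009 -0.0002]
```

>>> move_arm:
  steps:
    - {"fingers":255,"travel":[0,0,-4],"roll":0}
    - {"fingers":255,"travel":[0,0,-9],"roll":0}
    - {"fingers":255,"travel":[2,1.6,-13.3],"roll":2}
    - {"fingers":255,"travel":[5,4,-13.3],"roll":5}
    - {"fingers":255,"travel":[8,6.3,-13.3],"roll":9}
    - {"fingers":255,"travel":[11,8.6,-13.3],"roll":12}
    - {"fingers":255,"travel":[14,11,-13.3],"roll":15}
    - {"fingers":255,"travel":[17,13.3,-13.3],"roll":18}
    - {"fingers":255,"travel":[20,15.7,-13.3],"roll":21}
    - {"fingers":255,"travel":[23,18,-13.3],"roll":24}
    - {"fingers":255,"travel":[26,20.4,-13.3],"roll":27}
    - {"fingers":255,"travel":[29,22.7,-13.3],"roll":29}
    - {"fingers":255,"travel":[32,25,-13.3],"roll":30.9}
    - {"fingers":255,"travel":[34.5,27,-13.3],"roll":30.9}
    - {"fingers":255,"travel":[36,28.3,-13.3],"roll":30.9}
    - {"fingers":255,"travel":[36,28.3,-13.3],"roll":30.9}

```text
clock: 4.85
position: [0.5735, 0.1146, 0.1391]
orientation: [[0.064, 0.998, -0.002], [0.998, -0.064, 0.0], [0.0, -0.002, -1.0]]
ft_force: [-0.7, -0.9, -2.3]
finger_gap: 0.044
```

```bash
python3 -c "
from go import *
plan(j2w([44,-27,60]),np.degrees(pose()[1]))
t=grab('top','t2');s=grab('scene','s2')
A=cv2.resize(t[165:265,190:320],None,fx=6,fy=6,interpolation=cv2.INTER_CUBIC);cv2.imwrite('pics/jt2.png',A)
# rail end edges expected (top), corners z top of rail = TCP z+.0252
st=arm.get_state();p=st['position'];jp=w2j(p);print('tcp jig',jp)
for dx,dy in((-22,-115),(22,-115),(22,85),(-22,85)):
  q=j2w([jp[0]+dx,jp[1]+dy,(p[2]+.0252)*1000]);print((proj('top',q)-[190,165])*6+3)"
```

```text
t 4.85 pos [0.5735 0.1146 0.1391] yaw -3.67 gap 0.044 F [-0.7 -0.9 -2.3] q6 0.06
travel cm [-0.19 -0.01  7.91] roll 0.14 tilt [-0.0017  0.0002]
tcp jig [ 44.24701087 -27.50361943 139.19495838]
[574.2477629  218.04128989]
[577.95630891 143.3500876 ]
[234.11608643 129.08919052]
[228.95650956 203.49092817]
```

View pics/jt2.png

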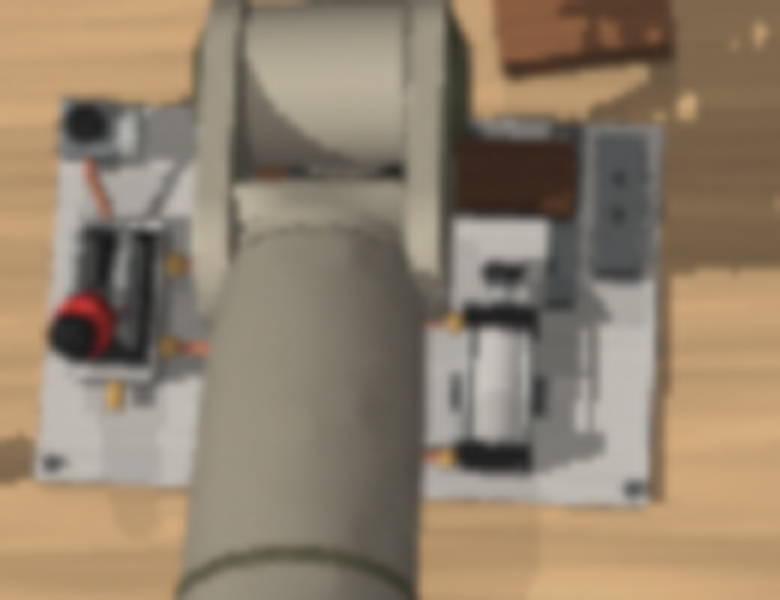

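The rail end sits at (577,140–217), as predicted from the grasp. Lowering to just above the rests.

>>> move_arm:
  steps:
    - {"fingers":255,"travel":[0,0,3],"roll":0.1}
    - {"fingers":255,"travel":[0,0,6],"roll":0.1}
    - {"fingers":255,"travel":[0,0,8.5],"roll":0.1}
    - {"fingers":255,"travel":[0,0,10],"roll":0.1}
    - {"fingers":255,"travel":[0,0,10.6],"roll":0.1}
    - {"fingers":255,"travel":[0,0,10.8],"roll":0.1}
    - {"fingers":255,"travel":[0,0,10.8],"roll":0.1}

```text
clock: 5.65
position: [0.5737, 0.112, 0.032]
orientation: [[0.068, 0.998, -0.001], [0.998, -0.068, -0.001], [-0.001, -0.0, -1.0]]
ft_force: [-0.1, -0.4, -2.2]
finger_gap: 0.0437
```

```bash
python3 -c "
from go import *
plan(j2w([44,-33,30]),np.degrees(pose()[1]));print(w2j(arm.get_state()['position']))"
```

```text
t 5.65 pos [0.5737 0.112  0.032 ] yaw -3.92 gap 0.0437 F [-0.1 -0.4 -2.2] q6 0.06
travel cm [-0.52 -0.06  0.2 ] roll -0.11 tilt [-0.0005 -0.0005]
[ 44.56207319 -27.75904612  31.99872273]
```

>>> move_arm:
  steps:
    - {"fingers":255,"travel":[-0.3,0,0.1],"roll":0}
    - {"fingers":255,"travel":[-0.5,0,0.2],"roll":0}
    - {"fingers":255,"travel":[-0.6,0,0.2],"roll":0}
    - {"fingers":255,"travel":[-0.6,0,0.2],"roll":0}

```text
clock: 6.05
position: [0.5737, 0.1065, 0.0306]
orientation: [[0.068, 0.998, 0.001], [0.998, -0.068, 0.0], [0.0, 0.001, -1.0]]
ft_force: [1.7, 4.2, -1.1]
finger_gap: 0.0433
```

>>> move_arm:
  steps:
    - {"fingers":255,"travel":[-0.1,0,0.1],"roll":0}
    - {"fingers":255,"travel":[-0.2,0,0.1],"roll":0}
    - {"fingers":255,"travel":[-0.2,0,0.15],"roll":0}

```text
clock: 6.35
position: [0.5738, 0.1064, 0.0298]
orientation: [[0.069, 0.998, 0.003], [0.998, -0.069, 0.003], [0.004, 0.002, -1.0]]
ft_force: [0.9, 12.8, 2.2]
finger_gap: 0.044
```

```bash
python3 -c "
from go import *
plan(j2w([44,-35,29]),np.degrees(pose()[1]));print(w2j(arm.get_state()['position']))
t=grab('top','t3');s=grab('scene','s3')
C=cv2.resize(s[195:325,250:405],None,fx=5,fy=4.6,interpolation=cv2.INTER_CUBIC);cv2.imwrite('pics/js3.png',C)"
```

```text
t 6.35 pos [0.5738 0.1064 0.0298] yaw -3.93 gap 0.044 F [ 0.9 12.8  2.2] q6 0.05
travel cm [-0.17 -0.11  0.08] roll -0.13 tilt [0.0025 0.0035]
[ 45.07214834 -33.29941075  29.82568968]
```

View pics/js3.png

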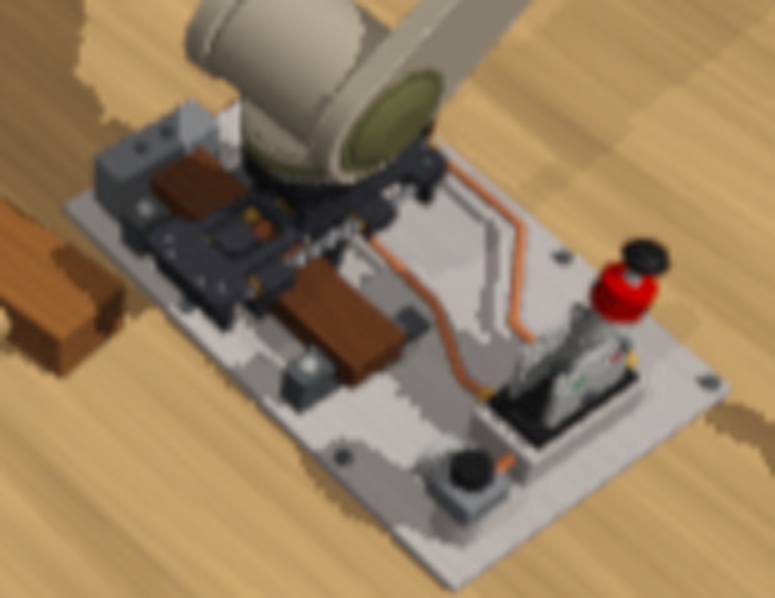

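The rail lies over both rests, its far end at the guide block (160,180). Force is 12.8 N in y with no motion, so it is butted. Settling it down, then releasing and lifting.

>>> move_arm:
  steps:
    - {"fingers":255,"travel":[-0.1,0,0.1],"roll":0}
    - {"fingers":255,"travel":[-0.1,0,0.15],"roll":0}
    - {"fingers":100,"travel":[-0.05,0,0.1],"roll":0}
    - {"fingers":100,"travel":[-0.05,0,0.1],"roll":0}
    - {"fingers":70,"travel":[-0.05,0,0.1],"roll":0}
    - {"fingers":70,"travel":[-0.05,0,0.1],"roll":0}

```text
clock: 7.05
position: [0.5739, 0.1057, 0.0288]
orientation: [[0.069, 0.998, 0.003], [0.998, -0.069, 0.003], [0.003, 0.002, -1.0]]
ft_force: [-0.2, -0.3, 0.3]
finger_gap: 0.0637
```

>>> move_arm:
  steps:
    - {"fingers":70,"travel":[0,0,-2],"roll":0}
    - {"fingers":70,"travel":[0,0,-5],"roll":0}
    - {"fingers":70,"travel":[0,0,-9],"roll":0}
    - {"fingers":70,"travel":[0,0,-14],"roll":0}
    - {"fingers":0,"travel":[0,-4,-18],"roll":0}
    - {"fingers":0,"travel":[0,-8,-20],"roll":0}
    - {"fingers":0,"travel":[0,-13,-22],"roll":0}
    - {"fingers":0,"travel":[0,-18,-22],"roll":0}
    - {"fingers":0,"travel":[0,-23,-22],"roll":0}
    - {"fingers":0,"travel":[0,-23,-22],"roll":0}

```text
clock: 8.05
position: [0.3398, 0.1212, 0.2484]
orientation: [[0.067, 0.998, 0.003], [0.998, -0.067, 0.003], [0.003, 0.002, -1.0]]
ft_force: [0.6, -0.4, 0.9]
finger_gap: 0.0881
```

```bash
python3 -c "
from go import *
plan(j2w([-50,140,230]),np.degrees(pose()[1])+90)
t=grab('top','t4');s=grab('scene','s4')
A=cv2.resize(t[170:262,190:320],None,fx=6,fy=6,interpolation=cv2.INTER_CUBIC);cv2.imwrite('pics/jt4.png',A)
f=lambda q:(proj('top',j2w(q))-[190,170])*6+3
for q in([7,-150,68],[93,-150,68],[23,-150,54],[67,-150,54],[23,50,54],[67,50,54]): print(q,f(q))"
```

```text
t 8.05 pos [0.3398 0.1212 0.2484] yaw -3.86 gap 0.0881 F [ 0.6 -0.4  0.9] q6 0.08
travel cm [17.42 13.92  1.93] roll 89.95 tilt [0.0026 0.003 ]
[7, -150, 68] [590.6940596 241.913017 ]
[93, -150, 68] [597.43465399 103.12490474]
[23, -150, 54] [592.59468225 219.84504117]
[67, -150, 54] [596.01904643 149.26937408]
[23, 50, 54] [266.88730378 206.03027784]
[67, 50, 54] [271.60308374 135.71289714]
```

View pics/jt4.png

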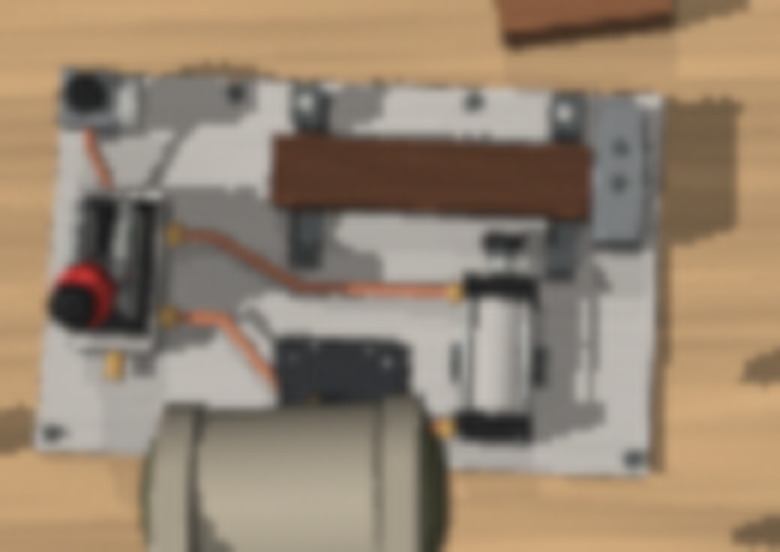

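The rail lies on both rests with its right end touching the guide at x≈590, and the lever is still open. Next: go above the lever with a -90° roll, so that the jaws open along jig y.

>>> move_arm:
  steps:
    - {"fingers":0,"travel":[2,2,0],"roll":-8}
    - {"fingers":0,"travel":[4,3,0],"roll":-16}
    - {"fingers":0,"travel":[6,4,0],"roll":-24}
    - {"fingers":0,"travel":[8,6,0],"roll":-32}
    - {"fingers":0,"travel":[10,8,0],"roll":-40}
    - {"fingers":0,"travel":[12,9,0],"roll":-48}
    - {"fingers":0,"travel":[14,11,0],"roll":-56}
    - {"fingers":0,"travel":[16,12.5,0],"roll":-64}
    - {"fingers":0,"travel":[17.4,13.9,0],"roll":-72}
    - {"fingers":0,"travel":[17.4,13.9,0],"roll":-80}
    - {"fingers":0,"travel":[17.4,13.9,1],"roll":-88}
    - {"fingers":0,"travel":[17.4,13.9,2],"roll":-90}
    - {"fingers":0,"travel":[17.4,13.9,2],"roll":-90}

```text
clock: 9.45
position: [0.4949, 0.2848, 0.228]
orientation: [[-0.998, 0.069, 0.002], [0.069, 0.998, 0.002], [-0.002, 0.002, -1.0]]
ft_force: [0.6, -0.0, 0.7]
finger_gap: 0.0881
```

```bash
python3 -c "
from go import *
plan(j2w([-51,140,133]),np.degrees(pose()[1])+90)
s=grab('scene','s5')
C=cv2.resize(s[200:310,320:430],None,fx=5,fy=5,interpolation=cv2.INTER_CUBIC);cv2.imwrite('pics/js5.png',C)"
```

```text
t 9.45 pos [0.4949 0.2848 0.228 ] yaw 86.06 gap 0.0881 F [ 0.6 -0.   0.7] q6 -1.19
travel cm [0.56 0.04 9.5 ] roll -0.13 tilt [0.0017 0.0019]
```

View pics/js5.png

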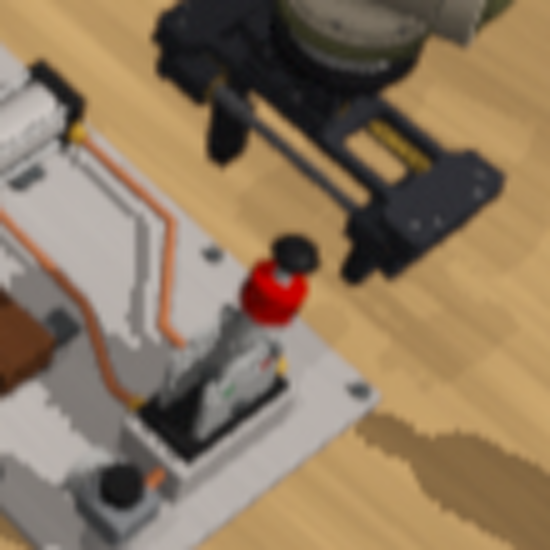

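The fingers at (225,140) and (355,260) straddle the lever, with the collar at (273,292). Descending and closing.

>>> move_arm:
  steps:
    - {"fingers":0,"travel":[0.6,0,2],"roll":0}
    - {"fingers":0,"travel":[0.6,0,5],"roll":0}
    - {"fingers":0,"travel":[0.6,0,7.5],"roll":0}
    - {"fingers":0,"travel":[0.6,0,9],"roll":0}
    - {"fingers":0,"travel":[0.6,0,9.5],"roll":0}
    - {"fingers":0,"travel":[0.6,0,9.5],"roll":0}
    - {"fingers":255,"travel":[0.6,0,9.5],"roll":0}
    - {"fingers":255,"travel":[0.6,0,9.5],"roll":0}
    - {"fingers":255,"travel":[0.6,0,9.5],"roll":0}
    - {"fingers":255,"travel":[0.6,0,9.5],"roll":0}
    - {"fingers":255,"travel":[0.6,0,9.5],"roll":0}
    - {"fingers":255,"travel":[0.6,0,9.5],"roll":0}

```text
clock: 10.7
position: [0.4893, 0.2855, 0.134]
orientation: [[-0.998, 0.07, 0.003], [0.07, 0.998, 0.002], [-0.003, 0.003, -1.0]]
ft_force: [-0.0, 0.2, -0.2]
finger_gap: 0.0421
```

```bash
python3 -c "
from go import *
plan(j2w([-51,140,133]),np.degrees(pose()[1])+90)
s=grab('scene','s6');t=grab('top','t6');print(w2j(arm.get_state()['position']))
C=cv2.resize(s[210:310,320:420],None,fx=5,fy=5,interpolation=cv2.INTER_CUBIC);cv2.imwrite('pics/js6.png',C)"
```

```text
t 10.7 pos [0.4893 0.2855 0.134 ] yaw 85.99 gap 0.0421 F [-0.   0.2 -0.2] q6 -1.18
travel cm [-0.02  0.02  0.1 ] roll -0.2 tilt [0.0031 0.0024]
[-51.19826918 140.93701601 134.14692668]
```

View pics/js6.png

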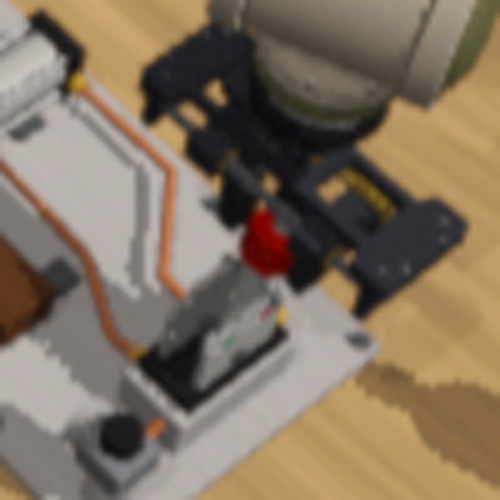

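The fingers are round the red collar at (265,245) and still closing (gap 42 mm). Waiting a little longer.

>>> move_arm:
  steps:
    - {"fingers":255,"travel":[0,0,0],"roll":0}
    - {"fingers":255,"travel":[0,0,0],"roll":0}
    - {"fingers":255,"travel":[0,0,0],"roll":0}

```text
clock: 11.1
position: [0.4894, 0.2869, 0.1341]
orientation: [[-0.998, 0.07, 0.004], [0.07, 0.998, 0.006], [-0.004, 0.006, -1.0]]
ft_force: [0.9, 3.9, -1.3]
finger_gap: 0.0353
```

Gripped at 35 mm. Lifting the collar along the lever.

>>> move_arm:
  steps:
    - {"fingers":255,"travel":[0.1,0,-0.3],"roll":0}
    - {"fingers":255,"travel":[0.2,0,-0.6],"roll":0}
    - {"fingers":255,"travel":[0.32,0,-0.9],"roll":0}
    - {"fingers":255,"travel":[0.32,0,-0.9],"roll":0}

```text
clock: 11.5
position: [0.486, 0.2871, 0.1433]
orientation: [[-0.998, 0.07, 0.004], [0.07, 0.998, 0.006], [-0.004, 0.006, -1.0]]
ft_force: [2.6, 4.3, -6.1]
finger_gap: 0.0353
```

```bash
python3 -c "
from go import *
plan(j2w([-51,140,133]),None)
p=arm.get_state()['position'];print(w2j(p))
# collar red centroid shift vs before the lift
for n,a,roi in(('scene','s6',(245,275,362,385)),):
  c=[]
  for im in(cv2.imread(f'pics/{a}.png'),grab(n,'s7')):
    h=cv2.cvtColor(im,cv2.COLOR_BGR2HSV);m=((h[...,1]>150)&((h[...,0]<8)|(h[...,0]>172))&(h[...,2]>60)).astype(np.uint8);k=np.zeros_like(m);k[roi[0]:roi[1],roi[2]:roi[3]]=1
    q=cv2.findNonZero(m&k)[:,0];c.append((q.mean(0),q.min(0),q.max(0),len(q)))
  print(c)
o=lambda d:proj('scene',j2w([-20-(88+d)*np.sin(.35),140,62+(88+d)*np.cos(.35)]));print('10mm lift px',o(10)-o(0))"
```

```text
t 11.5 pos [0.486  0.2871 0.1433] yaw 85.98 gap 0.0353 F [ 2.6  4.3 -6.1] q6 -1.18
travel cm [-0.35 -0.12  1.03] roll 0 tilt [0.0039 0.0057]
[-54.58056238 141.11169397 143.29042671]
[(array([372.7311828 , 258.55913978]), array([369, 252], dtype=int32), array([377, 264], dtype=int32), 93), (array([373.74117647, 256.16470588]), array([370, 249], dtype=int32), array([378, 262], dtype=int32), 85)]
10mm lift px [ 1.39573889 -2.39285095]
```

Collar lift confirmed: TCP moved about 9.8 mm along the lever, the red patch moved (+1.0,−2.4) px against (+1.4,−2.4) expected for 10 mm, and the force is 6 N. Throwing the lever along its arc.

>>> move_arm:
  steps:
    - {"fingers":255,"travel":[-0.48,0,-0.16],"roll":0}
    - {"fingers":255,"travel":[-0.96,0,-0.3],"roll":0}
    - {"fingers":255,"travel":[-1.46,0,-0.41],"roll":0}
    - {"fingers":255,"travel":[-1.95,0,-0.5],"roll":0}
    - {"fingers":255,"travel":[-2.46,0,-0.56],"roll":0}
    - {"fingers":255,"travel":[-2.96,0,-0.6],"roll":0}
    - {"fingers":255,"travel":[-3.46,0,-0.61],"roll":0}
    - {"fingers":255,"travel":[-3.97,0,-0.6],"roll":0}
    - {"fingers":255,"travel":[-4.47,0,-0.56],"roll":0}
    - {"fingers":255,"travel":[-4.97,0,-0.5],"roll":0}
    - {"fingers":255,"travel":[-5.47,0,-0.41],"roll":0}
    - {"fingers":255,"travel":[-5.96,0,-0.3],"roll":0}
    - {"fingers":255,"travel":[-6.45,0,-0.16],"roll":0}
    - {"fingers":255,"travel":[-6.93,0,0],"roll":0}
    - {"fingers":255,"travel":[-6.93,0,0],"roll":0}

```text
clock: 13.05
position: [0.5536, 0.2826, 0.1425]
orientation: [[-0.998, 0.07, -0.002], [0.07, 0.998, 0.006], [0.002, 0.006, -1.0]]
ft_force: [-5.7, 4.4, -4.2]
finger_gap: 0.0352
```

```bash
python3 -c "
from go import *
plan(j2w([-51,140,133]),None)
p=arm.get_state()['position'];print(w2j(p))
s=grab('scene','s8');t=grab('top','t8')
C=cv2.resize(s[205:315,265:395],None,fx=5,fy=5,interpolation=cv2.INTER_CUBIC);cv2.imwrite('pics/js8.png',C)"
```

```text
t 13.05 pos [0.5536 0.2826 0.1425] yaw 85.99 gap 0.0352 F [-5.7  4.4 -4.2] q6 -1.22
travel cm [ 6.42 -0.14  0.96] roll 0 tilt [-0.0017  0.0059]
[ 13.20894901 141.12141793 142.51518239]
```

View pics/js8.png

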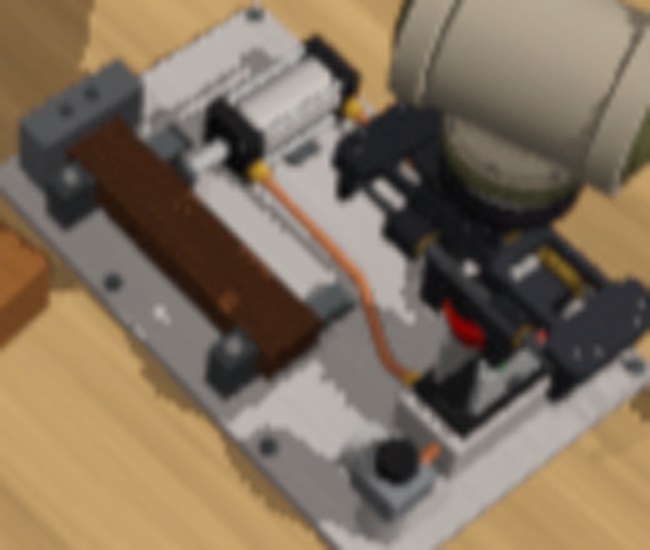

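The rail is against the blocks, the pad is out at (180,150) and the lever is leaning over at (465,340). Force is only 5.7 N, so it may not be at the stop yet; pushing further until resistance rises.

>>> move_arm:
  steps:
    - {"fingers":255,"travel":[-0.25,0,0.08],"roll":0}
    - {"fingers":255,"travel":[-0.5,0,0.16],"roll":0}
    - {"fingers":255,"travel":[-0.5,0,0.16],"roll":0}

```text
clock: 13.45
position: [0.5564, 0.2825, 0.14]
orientation: [[-0.998, 0.069, -0.008], [0.069, 0.998, 0.005], [0.009, 0.005, -1.0]]
ft_force: [-7.9, 3.2, -2.4]
finger_gap: 0.0351
```

>>> move_arm:
  steps:
    - {"fingers":255,"travel":[-0.3,0,0],"roll":0}
    - {"fingers":255,"travel":[-0.6,0,0.05],"roll":0}
    - {"fingers":255,"travel":[-0.6,0,0.05],"roll":0}

```text
clock: 13.75
position: [0.5598, 0.2823, 0.1384]
orientation: [[-0.997, 0.069, -0.017], [0.069, 0.998, 0.004], [0.017, 0.003, -1.0]]
ft_force: [-11.9, 1.5, -1.6]
finger_gap: 0.0353
```

Force has risen to 12 N and the total swing is about 0.72 rad by geometry, so it is at the stop. Lowering the collar into the notch with light pressure, then opening.

>>> move_arm:
  steps:
    - {"fingers":255,"travel":[-0.2,0,0.3],"roll":0}
    - {"fingers":255,"travel":[-0.1,0,0.6],"roll":0}
    - {"fingers":255,"travel":[0.0,0,0.85],"roll":0}
    - {"fingers":255,"travel":[0.05,0,0.95],"roll":0}
    - {"fingers":255,"travel":[0.05,0,0.95],"roll":0}

```text
clock: 14.25
position: [0.559, 0.2825, 0.1336]
orientation: [[-0.998, 0.068, -0.015], [0.068, 0.998, 0.005], [0.016, 0.004, -1.0]]
ft_force: [-13.7, -1.7, 27.2]
finger_gap: 0.035
```

```bash
python3 -c "
from go import *
plan(j2w([10,140,133]),None)
p=arm.get_state()['position'];print(w2j(p))"
```

```text
t 14.25 pos [0.559  0.2825 0.1336] yaw 86.08 gap 0.035 F [-13.7  -1.7  27.2] q6 -1.23
travel cm [ 0.86 -0.14  0.07] roll 0 tilt [-0.0153  0.0048]
[ 18.60666889 141.36815902 133.60828863]
```

TCP height 133.6 equals the collar-down height at the start (134.1), by symmetry, so the collar seems home. Opening, then looking.

>>> move_arm:
  steps:
    - {"fingers":100,"travel":[0.1,0,-0.2],"roll":0}
    - {"fingers":60,"travel":[0.2,0,-0.3],"roll":0}
    - {"fingers":0,"travel":[0.2,0,-0.3],"roll":0}
    - {"fingers":0,"travel":[0.2,0,-0.3],"roll":0}
    - {"fingers":0,"travel":[0.2,0,-0.3],"roll":0}
    - {"fingers":0,"travel":[0.2,0,-0.3],"roll":0}

```text
clock: 14.85
position: [0.5571, 0.2825, 0.1363]
orientation: [[-0.998, 0.068, -0.016], [0.068, 0.998, 0.005], [0.016, 0.004, -1.0]]
ft_force: [0.0, 0.4, -0.5]
finger_gap: 0.0808
```

>>> move_arm:
  steps:
    - {"fingers":0,"travel":[0,0,-2],"roll":0}
    - {"fingers":0,"travel":[0,0,-5],"roll":0}
    - {"fingers":0,"travel":[0,0,-9],"roll":0}
    - {"fingers":0,"travel":[3,0,-12],"roll":0}
    - {"fingers":0,"travel":[8,0,-12],"roll":0}
    - {"fingers":0,"travel":[13,0,-12],"roll":0}
    - {"fingers":0,"travel":[18,0,-12],"roll":0}
    - {"fingers":0,"travel":[22,0,-12],"roll":0}
    - {"fingers":0,"travel":[22,0,-12],"roll":0}

```text
clock: 15.75
position: [0.336, 0.2974, 0.2605]
orientation: [[-0.998, 0.066, -0.016], [0.065, 0.998, 0.005], [0.016, 0.004, -1.0]]
ft_force: [0.5, 0.2, 0.6]
finger_gap: 0.0882
```

```bash
python3 -c "
from go import *
plan(j2w([10,140,133]),None)
s=grab('scene','s9');t=grab('top','t9')
A=cv2.resize(s[205:315,265:395],None,fx=5,fy=5,interpolation=cv2.INTER_CUBIC)
B=cv2.resize(t[175:255,190:310],None,fx=5,fy=5,interpolation=cv2.INTER_CUBIC)[:,:]
W=np.zeros((600,800,3),np.uint8);A=cv2.resize(A[:, 250:],(400,550));B=cv2.resize(B,(400,267));W[:550,:400]=A;W[:267,400:]=B
B2=cv2.resize(t[185:230,195:245],(330,297),interpolation=cv2.INTER_CUBIC);W[280:577,420:750]=B2
cv2.imwrite('pics/fin.png',W)
cs=[]
for n,im,roi in(('scene',s,(230,290,340,395)),('top',t,(185,235,190,230))):
    h=cv2.cvtColor(im,cv2.COLOR_BGR2HSV);m=((h[...,1]>170)&((h[...,0]<8)|(h[...,0]>172))).astype(np.uint8);k=np.zeros_like(m);k[roi[0]:roi[1],roi[2]:roi[3]]=1
    lab=cv2.connectedComponentsWithStats(m&k);i=1+np.argmax(lab[2][1:,4]);cs.append(lab[3][i]);print(n,lab[2][i],lab[3][i])
P=tri(*cs);j=w2j(P);d=j-[-20,140,62];print('collar jig',j,'lean',np.arctan2(d[0],d[2]),'r',np.hypot(d[0],d[2]),'(start: lean',np.arctan2(-27.1,87),'r',np.hypot(27.1,87),')')
# rail
h=cv2.cvtColor(t,cv2.COLOR_BGR2HSV);g=cv2.cvtColor(t,cv2.COLOR_BGR2GRAY)
m=((g<75)&(h[...,1]>90)).astype(np.uint8);k=np.zeros_like(m);k[185:210,230:295]=1
c=max(cv2.findContours(m&k,0,1)[0],key=cv2.contourArea);r=cv2.minAreaRect(c);b=cv2.boxPoints(r)
Q=np.array([w2j(ray('top',*q,.054)) for q in b]);print(Q[:,:2],Q.mean(0))"
```

```text
t 15.75 pos [0.336  0.2974 0.2605] yaw 86.24 gap 0.0882 F [0.5 0.2 0.6] q6 -1.05
travel cm [-21.69  -0.21  12.4 ] roll 0 tilt [-0.0156  0.0051]
scene [353 266  13  12  74] [359.51351351 271.91891892]
top [201 199   8   7  39] [204.87179487 202.30769231]
collar jig [  9.03406993 142.82094612 135.90072093] lean 0.3743528858012364 r 79.39958293464795 (start: lean -0.30196833835337583 r 91.12304867595245 )
[[  30.70339142   44.05221599]
 [  73.93341385   44.90433219]
 [  73.00650044 -144.70050892]
 [  29.90114541 -144.80616344]] [ 51.88611278 -50.13753104  54.        ]
```

The picture limit is reached, so I'll check the collar numerically: measured red centroid against predictions for lever angle and lift.

```bash
python3 -c "
from go import *
def red(f,roi,th=150):
    h=cv2.cvtColor(cv2.imread(f'pics/{f}.png'),cv2.COLOR_BGR2HSV);m=((h[...,1]>th)&((h[...,0]<9)|(h[...,0]>171))&(h[...,2]>50)).astype(np.uint8);k=np.zeros_like(m);k[roi[0]:roi[1],roi[2]:roi[3]]=1
    lab=cv2.connectedComponentsWithStats(m&k);i=1+np.argmax(lab[2][1:,4]);return lab[2][i],lab[3][i]
print('start',red('s0',(240,280,360,395)),red('t0',(205,235,190,215)));print('end',red('s9',(230,290,340,395)),red('t9',(185,235,190,230)))
def P(th,l,r=88): a=th-.35;r+=l;return j2w([-20+r*np.sin(a),140,62+r*np.cos(a)])
for th,l in((0,0),(.6,0),(.65,0),(.7,0),(.7,5),(.7,10)): print(th,l,proj('scene',P(th,l)).round(1),proj('top',P(th,l)).round(1))
print('knob pred',[(th,proj('scene',P(th,0,124)).round(1),proj('top',P(th,0,124)).round(1)) for th in(0,.6,.7)])
for f,n,rois in(('0','start',((240,268,365,392),(210,235,190,212))),('9','end',((240,285,340,385),(190,215,190,222)))):
  for v,r in zip('st',rois):
    g=cv2.imread(f'pics/{v}{f}.png').max(2)[r[0]:r[1],r[2]:r[3]];lab=cv2.connectedComponentsWithStats((g<50).astype(np.uint8))
    print(n,v,[(lab[2][i][4],(lab[3][i]+[r[2],r[0]]).round(1)) for i in range(1,lab[0]) if lab[2][i][4]>8])
t=cv2.imread('pics/t9.png')
# sharp edges along rail axis line in the top view: print gray profile near guide
q=[proj('top',j2w([52,y,54])) for y in range(-160,-138,2)]
g=cv2.cvtColor(t,cv2.COLOR_BGR2HSV)
print([(y,*g[int(round(p[1])),int(round(p[0]))][1:]) for y,p in zip(range(-160,-138,2),q)])"
```

```text
start (array([369, 252,  13,  13, 119], dtype=int32), array([374.42016807, 258.44537815])) (array([201, 214,   8,   9,  37], dtype=int32), array([205.05405405, 217.27027027]))
end (array([353, 266,  13,  11,  75], dtype=int32), array([359.61333333, 271.77333333])) (array([201, 198,   9,   8,  48], dtype=int32), array([205.1875, 202.0625]))
0 0 [373.3 258.7] [203.5 218.9]
0.6 0 [360.6 267.7] [204.5 204.1]
0.65 0 [359.5 268.7] [204.7 202.9]
0.7 0 [358.4 269.7] [204.8 201.8]
0.7 5 [358.2 269.2] [204.6 201.1]
0.7 10 [358.  268.6] [204.4 200.4]
knob pred [(0, array([378.3, 250. ]), array([201.4, 221. ])), (0.6, array([360.2, 262.8]), array([202.8, 199.8])), (0.7, array([357. , 265.7]), array([203.3, 196.6]))]
start s [(np.int32(48), array([378.5, 250.2]))]
start t [(np.int32(33), array([202. , 220.6])), (np.int32(10), array([209.2, 223.4]))]
end s [(np.int32(57), array([357.2, 266.4])), (np.int32(60), array([354.3, 281.6])), (np.int32(14), array([370.5, 280.4]))]
end t [(np.int32(26), array([203.7, 196.3])), (np.int32(16), array([213.8, 208.8]))]
[(-160, np.uint8(6), np.uint8(123)), (-158, np.uint8(6), np.uint8(123)), (-156, np.uint8(6), np.uint8(127)), (-154, np.uint8(6), np.uint8(127)), (-152, np.uint8(4), np.uint8(123)), (-150, np.uint8(4), np.uint8(123)), (-148, np.uint8(54), np.uint8(103)), (-146, np.uint8(54), np.uint8(103)), (-144, np.uint8(119), np.uint8(88)), (-142, np.uint8(131), np.uint8(84)), (-140, np.uint8(131), np.uint8(84))]
```

```bash
python3 -c "
from go import *
def ext(n,th,l):
    a=th-.35;A=[]
    for r in(76+l,100+l):
        for p in np.linspace(0,6.28,60):
            u=18*np.cos(p);A.append(proj(n,j2w([-20+r*np.sin(a)+u*np.cos(a),140+18*np.sin(p),62+r*np.cos(a)-u*np.sin(a)])))
    A=np.array(A);return A.min(0).round(1),A.max(0).round(1)
for n in('scene','top'):
  for th,l in((0,0),(.7,0),(.7,5),(.7,10)): print(n,th,l,ext(n,th,l))
def soft(f,roi):
    b=cv2.imread(f'pics/{f}.png')[roi[0]:roi[1],roi[2]:roi[3]].astype(int);return (b[...,2]-np.maximum(b[...,0],b[...,1])).clip(0)
for f,r in(('s0',(248,270,364,386)),('s9',(262,282,349,371)),('t0',(211,226,198,214)),('t9',(195,210,198,214))):
    m=soft(f,r);print(f,'rows',r[0],m.max(1),'cols',r[2],m.max(0))"
```

```text
scene 0 0 (array([365.8, 251.3]), array([380.8, 266.1]))
scene 0.7 0 (array([351.5, 262.3]), array([365.2, 277.1]))
scene 0.7 5 (array([351.3, 261.8]), array([365. , 276.6]))
scene 0.7 10 (array([351.1, 261.2]), array([364.9, 276. ]))
top 0 0 (array([197.6, 213.1]), array([209.3, 224.6]))
top 0.7 0 (array([199.1, 195.7]), array([210.4, 208. ]))
top 0.7 5 (array([198.9, 195. ]), array([210.2, 207.3]))
top 0.7 10 (array([198.7, 194.2]), array([210. , 206.6]))
s0 rows 248 [ 37  36  37  51  99 123 156 167 188 191 193 192 178 142 125 132 104  44
  35  34  28  16] cols 364 [ 35  36  37  37  48  86  93 167 180 188 191 190 192 192 193 193 180 110
  42  36  36  36]
s9 rows 262 [ 66  65  64  58  88 124 155 176 180 183 182 181 161 108  63  33   5   9
  10   3] cols 349 [ 10   9  31  65  86 145 175 173 181 181 181 181 180 182 183 180  92  14
   3   5   7   7]
t0 rows 211 [ 17  16  32  83 127 122  89  78  76  73  67  53  41  26   7] cols 198 [ 32  50  83  99 119 127 123 113  87  78  55  23   5   8   3   1]
t9 rows 195 [ 31  31  31  46  65  92 103 113 112 104  81  57  34  21  20] cols 198 [ 31  32  71 103 113 110 107 107 107 103  94  64  20   6   4   5]
```

The knob matches 0.70–0.71 rad in both views, but the collar's drop is only about 1 px in view, so the images cannot settle it. I'll do a gentle touch test: regrip the collar, pull back slightly and see if the notch holds.

```bash
python3 -c "
from go import *
plan(j2w([12,141.3,134]),86.1)"
```

```text
t 15.85 pos [0.3395 0.2972 0.2602] yaw 86.13 gap 0.088 F [-0.3  0.3  0.9] q6 -1.05
travel cm [-21.53  -0.04  12.3 ] roll 0.03 tilt [-0.0146  0.005 ]
```

>>> move_arm:
  steps:
    - {"fingers":0,"travel":[-5,0,0],"roll":0}
    - {"fingers":0,"travel":[-10,0,0],"roll":0}
    - {"fingers":0,"travel":[-15,0,0],"roll":0}
    - {"fingers":0,"travel":[-19,0,0],"roll":0}
    - {"fingers":0,"travel":[-21.5,0,2],"roll":0}
    - {"fingers":0,"travel":[-21.5,0,6],"roll":0}
    - {"fingers":0,"travel":[-21.5,0,9.5],"roll":0}
    - {"fingers":0,"travel":[-21.5,0,11.5],"roll":0}
    - {"fingers":0,"travel":[-21.5,0,12.3],"roll":0}
    - {"fingers":255,"travel":[-21.5,0,12.3],"roll":0}
    - {"fingers":255,"travel":[-21.5,0,12.3],"roll":0}
    - {"fingers":255,"travel":[-21.5,0,12.3],"roll":0}
    - {"fingers":255,"travel":[-21.5,0,12.3],"roll":0}
    - {"fingers":255,"travel":[-21.5,0,12.3],"roll":0}
    - {"fingers":255,"travel":[-21.5,0,12.3],"roll":0}
    - {"fingers":255,"travel":[-21.5,0,12.3],"roll":0}
    - {"fingers":255,"travel":[-21.5,0,12.3],"roll":0}
    - {"fingers":255,"travel":[-21.5,0,12.3],"roll":0}

```text
clock: 17.65
position: [0.5522, 0.2829, 0.1342]
orientation: [[-0.998, 0.068, -0.015], [0.068, 0.998, 0.004], [0.015, 0.003, -1.0]]
ft_force: [-0.9, -3.1, 2.2]
finger_gap: 0.035
```

>>> move_arm:
  steps:
    - {"fingers":255,"travel":[0.2,0,0],"roll":0}
    - {"fingers":255,"travel":[0.4,0,0],"roll":0}
    - {"fingers":255,"travel":[0.6,0,0],"roll":0}
    - {"fingers":255,"travel":[0.6,0,0],"roll":0}

```text
clock: 18.05
position: [0.5478, 0.2832, 0.1356]
orientation: [[-0.998, 0.068, -0.009], [0.068, 0.998, 0.005], [0.009, 0.004, -1.0]]
ft_force: [7.3, -3.1, 5.5]
finger_gap: 0.0352
```

>>> move_arm:
  steps:
    - {"fingers":255,"travel":[0.3,0,0],"roll":0}
    - {"fingers":255,"travel":[0.5,0,0],"roll":0}
    - {"fingers":255,"travel":[0.5,0,0],"roll":0}

```text
clock: 18.35
position: [0.5467, 0.2832, 0.1361]
orientation: [[-0.998, 0.068, 0.002], [0.068, 0.998, 0.006], [-0.002, 0.006, -1.0]]
ft_force: [22.6, 0.4, -8.0]
finger_gap: 0.0355
```

It is locked: 22.6 N with almost no further motion. Pushing back fully over, a touch downward, then releasing and backing off.

>>> move_arm:
  steps:
    - {"fingers":255,"travel":[-0.3,0,0.1],"roll":0}
    - {"fingers":255,"travel":[-0.6,0,0.25],"roll":0}
    - {"fingers":255,"travel":[-0.9,0,0.4],"roll":0}
    - {"fingers":255,"travel":[-1.1,0,0.4],"roll":0}
    - {"fingers":255,"travel":[-1.1,0,0.4],"roll":0}

```text
clock: 18.85
position: [0.5534, 0.283, 0.1333]
orientation: [[-0.998, 0.067, -0.009], [0.067, 0.998, 0.005], [0.009, 0.004, -1.0]]
ft_force: [-27.9, -5.2, 22.8]
finger_gap: 0.0353
```

>>> move_arm:
  steps:
    - {"fingers":100,"travel":[0,0,0],"roll":0}
    - {"fingers":50,"travel":[0,0,0],"roll":0}
    - {"fingers":0,"travel":[0,0,0],"roll":0}
    - {"fingers":0,"travel":[0,0,0],"roll":0}
    - {"fingers":0,"travel":[0,0,0],"roll":0}
    - {"fingers":0,"travel":[0,0,-2],"roll":0}
    - {"fingers":0,"travel":[0,0,-5],"roll":0}
    - {"fingers":0,"travel":[0,0,-9],"roll":0}
    - {"fingers":0,"travel":[3,0,-12],"roll":0}
    - {"fingers":0,"travel":[8,0,-12],"roll":0}
    - {"fingers":0,"travel":[13,0,-12],"roll":0}
    - {"fingers":0,"travel":[18,0,-12],"roll":0}
    - {"fingers":0,"travel":[22,0,-12],"roll":0}
    - {"fingers":0,"travel":[22,0,-12],"roll":0}

```text
clock: 20.25
position: [0.3315, 0.2976, 0.2559]
orientation: [[-0.998, 0.064, -0.008], [0.064, 0.998, 0.005], [0.009, 0.005, -1.0]]
ft_force: [0.4, -0.6, -0.2]
finger_gap: 0.088
```

```bash
python3 -c "
from go import *
plan(j2w([12,141.3,134]),86.1)
s=grab('scene','s10');t=grab('top','t10')
for v,r in zip('st',((240,278,340,368),(190,205,190,212))):
    g=cv2.imread(f'pics/{v}10.png').max(2)[r[0]:r[1],r[2]:r[3]];lab=cv2.connectedComponentsWithStats((g<50).astype(np.uint8))
    print('knob',v,[(lab[2][i][4],(lab[3][i]+[r[2],r[0]]).round(1)) for i in range(1,lab[0]) if lab[2][i][4]>8])
h=cv2.cvtColor(t,cv2.COLOR_BGR2HSV);sub=cv2.resize(h[...,1],None,fx=4,fy=4,interpolation=cv2.INTER_LINEAR);v=cv2.resize(h[...,2],None,fx=4,fy=4)
m=((sub>70)&(v<110)).astype(np.uint8);k=np.zeros_like(m);k[740:840,920:1180]=1
c=max(cv2.findContours(m&k,0,1)[0],key=cv2.contourArea);b=(cv2.boxPoints(cv2.minAreaRect(c))+.5)/4-.5
Q=np.array([w2j(ray('top',*q,.054)) for q in b]);print('rail corners jig',Q[:,:2].round(1),Q.mean(0).round(1))
# bystanders: changed pixels vs start in their regions
a=cv2.imread('pics/t0.png')
for nm,r in(('glue',(235,265,130,165)),('jar',(190,225,432,465)),('muffs',(120,178,335,390)),('mallet',(100,182,268,306))):
    print(nm,np.abs(a[r[0]:r[1],r[2]:r[3]].astype(int)-t[r[0]:r[1],r[2]:r[3]]).max(2).__gt__(60).sum())"
```

```text
t 20.25 pos [0.3315 0.2976 0.2559] yaw 86.3 gap 0.088 F [ 0.4 -0.6 -0.2] q6 -1.05
travel cm [-22.25  -0.1   11.99] roll 0.2 tilt [-0.0085  0.0054]
knob s [(np.int32(57), array([357.2, 266.4]))]
knob t [(np.int32(28), array([203.6, 196.5]))]
rail corners jig [[  28.6   45.3]
 [  74.9   46.6]
 [  75.5 -146.7]
 [  29.4 -147.2]] [ 52.1 -50.5  54. ]
glue 118
jar 0
muffs 0
mallet 0
```

```bash
python3 -c "
from go import *
for f,r in(('t0',(235,265,130,165)),('t10',(235,265,130,165)),('s0',(270,325,425,475)),('s10',(270,325,425,475))):
    h=cv2.cvtColor(cv2.imread(f'pics/{f}.png'),cv2.COLOR_BGR2HSV)[r[0]:r[1],r[2]:r[3]]
    m=((h[...,1]>190)&(h[...,2]>80)&(h[...,0]<32)).astype(np.uint8);q=cv2.findNonZero(m)
    print(f,None if q is None else (len(q),q[:,0].mean(0)+[r[2],r[0]]))
print(arm.finish_job())"
```

```text
t0 None
t10 None
s0 (515, array([451.90679612, 294.9631068 ]))
s10 (518, array([451.83590734, 294.98262548]))
the job is handed in; nothing more can be done
None
```

The 200 mm rail is loaded in the jig and clamped, the lever is locked on the green side, and the job is handed in. It took about 20 s of the 48 s allowed.

**What I did:**
- I picked the 200 × 44 mm rail; the others measured 130 mm and 262 mm.
- I set it on the rests and pushed it against the drill guide until about 13 N resisted.
- I lifted the collar about 9–10 mm with the lever still open, threw the lever to its far stop and lowered the collar. I then let go and backed the arm clear.

**Last checks:**
- **Lever:** the knob position in both views fits about 0.70 rad.
- **Lock:** pulling the lever back met 22.6 N with almost no motion, so the notch holds. I then pushed it fully over again and released.
- **Rail:** its centre measures about x 52.1, y −50.5 in the jig (target 53, −50).
- **Bystanders:** the jar, ear muffs and mallet show no change in the images. The glue bottle sits at the same place in the scene view (within 0.1 px).

**Checks that disagreed or could not be made:**
- The collar being down could not be told from the images (about 1 px), so it rests on the pull test and the hand height when lowered.
- The final view shows the rail about 193 mm long, 3–4 mm short at each end. I put that down to blurred edges, and the contact force supports it being butted.
- The two cameras disagreed by about 2 mm on where the jig is.
- The last composite picture was refused by the 12-picture limit.
- The pixel check on the glue bottle in the top view showed changes, probably the arm's shadow. A colour check in that view found nothing to measure.
- The pad's force on the rail was not measured.

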